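# Stand the glaze test tiles on their tubs

## Task

Four fired L-shaped glaze test tiles stand among the glaze tubs. Stand each tile upright with its foot in the middle of the lid of the tub that carries the same colour as the tile's glaze, so that anyone can see what each glaze looks like fired. Leave the two pattern stamps standing where they are.

Things in the scene. Friction and masses are not known exactly. Their poses are not given: they have to be found in the camera images.
- tile_blue: loose L-shaped test tile of bare pinkish clay, upper half of its plate glazed blue; 59 mm tall, 30-50 g, starts standing. Origin: centre of the foot's underside, z up. Foot 30 (x) x 38 (y) x 8 mm high; the upright plate, 8 mm thick, 38 mm wide, rises at its back edge, x = +7 to +15 mm; its front (-x) looks roughly at the robot.
- tile_brown: loose L-shaped test tile of bare pinkish clay, upper half of its plate glazed dark chestnut brown; 50 mm tall, 30-50 g, starts standing. Origin: centre of the foot's underside, z up. Foot 30 (x) x 38 (y) x 8 mm high; the upright plate, 8 mm thick, 38 mm wide, rises at its back edge, x = +7 to +15 mm; its front (-x) looks roughly at the robot.
- tile_green: loose L-shaped test tile of bare pinkish clay, upper half of its plate glazed pale grey-green (celadon); 56 mm tall, 30-50 g, starts standing. Origin: centre of the foot's underside, z up. Foot 30 (x) x 38 (y) x 8 mm high; the upright plate, 8 mm thick, 38 mm wide, rises at its back edge, x = +7 to +15 mm; its front (-x) looks roughly at the robot.
- tile_yellow: loose L-shaped test tile of bare pinkish clay, upper half of its plate glazed ochre yellow; 54 mm tall, 30-50 g, starts standing. Origin: centre of the foot's underside, z up. Foot 30 (x) x 38 (y) x 8 mm high; the upright plate, 8 mm thick, 38 mm wide, rises at its back edge, x = +7 to +15 mm; its front (-x) looks roughly at the robot.
- lid_blue (a point): middle of the flat lid top (60 mm above the table, z up) of the blue glaze tub: a loose, closed, round white plastic tub, about 0.9 kg, 60 mm tall, 90 mm across the lid, with a flat round spot of that colour, 78 mm wide and 1 mm proud, on the lid and a band of it round the side
- lid_brown (a point): middle of the flat lid top (60 mm above the table, z up) of the dark chestnut brown glaze tub: a loose, closed, round white plastic tub, about 0.9 kg, 60 mm tall, 90 mm across the lid, with a flat round spot of that colour, 78 mm wide and 1 mm proud, on the lid and a band of it round the side
- lid_green (a point): middle of the flat lid top (60 mm above the table, z up) of the pale grey-green (celadon) glaze tub: a loose, closed, round white plastic tub, about 0.9 kg, 60 mm tall, 90 mm across the lid, with a flat round spot of that colour, 78 mm wide and 1 mm proud, on the lid and a band of it round the side
- lid_yellow (a point): middle of the flat lid top (60 mm above the table, z up) of the ochre yellow glaze tub: a loose, closed, round white plastic tub, about 0.9 kg, 60 mm tall, 90 mm across the lid, with a flat round spot of that colour, 78 mm wide and 1 mm proud, on the lid and a band of it round the side
- stamp_wood: loose pattern stamp of light striped wood, a slim upright round peg 19 mm in diameter and 54 mm tall, standing on end; a bystander. Origin: centre of its underside.
- stamp_clay: loose pattern stamp of red-brown clay, a slim upright round peg 19 mm in diameter and 54 mm tall, standing on end; a bystander. Origin: centre of its underside.

How it is judged:
By the outcome, as a careful person would: the job done as asked, in the order asked, and still so for the second after the job is handed in, with the robot touching nothing.
It also fails if it takes over 102 s, if anything falls off the work surface, if the arm or the gripper's body presses on something with over 40 N, if the wrist force passes 120 N, or if a joint passes its speed limit or range.

## Robot

A 7-joint arm with a two-finger parallel gripper is mounted at the origin on a cart in front of the work surface, level with it; the furniture and walls round the work are solid. World frame = base frame: x ahead of the robot, y to its left, z up, the work surface at z = 0. Lengths are in m, angles in rad, forces in N, time in s.
With the tool pointing down it reaches from about 0.425 to 0.95 m from the base axis. Payload 4.7 kg.
Tool frame: the origin (TCP) lies between the finger pads; the fingertips stand 25 mm ahead of it and the grasp point (between the pads) lies 6 mm ahead of it; x points along the fingers, z is the direction in which the jaws open and shut, and the axes are right-handed (so a half turn about x gives the same grasp; the last joint's range is limited). The gripper opens to 85 mm and grips with 20 to 120 N. Pads are 22 mm wide; open, the fingers measure 114 mm over their backs; the gripper's body (76 mm by 85 mm) begins 54 mm behind the grasp point. The pads swing forward as they close: fully open they stand 13 mm farther back than shut.
Start: joints at [-1.319, 0.469, -0.049, 1.532, 0.024, 1.141, -0.082], TCP at [0.187, 0.649, 0.225] pointing down, gripper open.
Joint ranges: [-2.59, 2.59], [-0.33, 1.99], [-1.39, 1.29], [0.1, 2.45], [-1.04, 4.18], [0.21, 1.99], [-2.66, 2.66]. Speed limits (rad/s): [2.57, 2.57, 3.14, 3.14, 3.14, 3.14, 3.14].

## Interface

Orientations are given as a 3x3 rotation matrix whose columns are the frame's x, y, z axes.
In Python, from rig import arm gives the robot as it stands. The module is installed in compiled form; this text tells all that it offers.
- The arm moves only by the tool move_arm, never from a script. Its argument "series" is a list of rows, each an object with "translation": the shift along the tool's x, y, z in mm, a list of three; "yaw": the turn about the tool's x in degrees; "fingers": the closure, from -1 (fully open) to 1 (shut). A call has 1 to 8 rows; each row is the pose to reach, as a shift and turn from the pose commanded when the call began, along the tool's axes at that moment; what a row does not reach only later rows make up. A row lasts 1/8 s, in which the tool goes at most 62.5 mm and 10.7 degrees, less where a joint would pass 70% of its speed; a pose out of reach is approached as far as the arm can. A call with a gripper value outside its range is refused whole. The fingers move at their own pace and stop on an object; "force" is the grip in N (left out, the last holds). Time passes only in rows, so rows that repeat a pose let the fingers close. It gives the time, the measured TCP pose, the force and the opening at its end, in the units of the state.
- arm.sense(): the state, without advancing time (a new reading comes with each control period).
- arm.snapshot(name): name is "side" or "top"; returns the picture (420x560x3 uint8, red, green, blue); there is no depth.
- arm.camera_model(name): a dict with "fx", "fy", "cx", "cy" (pixels), "dist_coeffs" ([k1, k2, p1, p2, k3] as OpenCV has them; the pictures are not rectified), "eye" and "rotation" of the camera in the world. Camera axes: x right, y up, looking along -z (the intrinsics and any distortion apply to the point x, -y, -z); pixel columns grow to the right and rows downward; lengths in m; the calibration is good to about 2 mm. A picture is of the moment at which its call begins. camera_model takes no time and is no camera call.
- arm.hand_in(): hands the job in, once; it reports no verdict.
Trained networks look in the newest picture that a camera, given by its name, has taken for a name from the list of things; names that differ only in an ending like _2 or _b are one class to them, and where a whole thing is asked for, a point or a joint stands for the part that bears it (a point fixed in the world has none). Each returns a list of dicts, best first, with "score" (0 to 1); they miss things now and then, are a little off and sometimes report something else, mostly with a low value. They report only what shows in the picture. A call takes as long as a camera call.
- arm.boxes_of(name, camera): "xyz" ([x, y, z] in m, in world coordinates, good to about 4 mm: the middle of the surface that is visible of it).
- arm.masks_of(name, camera): "mask" (420x560 bool, what is visible of it).
- arm.place_of(name, camera): "xyz" ([x, y, z] in m, in world coordinates, good to about 4 mm: a listed point, or the origin of a listed thing).
The state is a dict: "t": time; "joint_positions": joint angles; "dq": joint speeds; "effort": joint torques, N m; "tool_pos": TCP position; "ee_rot": TCP orientation; "wrist_force": force on the tool from outside, world axes, zero at the start; "wrist_torque": the same for the moment, N m; "opening": finger opening in m.
Only numpy, scipy, OpenCV 4.12 (cv2) and the standard library are available. Lean on these libraries where they do the work, as an engineer would, in place of code of your own. Each camera call takes 0.05 s, during which the arm holds its last target. There are 200 camera calls.

## Working session

There is one attempt and no reset: what is moved stays moved. The work goes in short steps, Python scripts to look and compute and a tool call to move; the robot and the scene stay as the last step left them, time stands still between calls to the robot, and variables do not carry over. Pictures are saved under pics/ and viewed, about 12 in all and at most 16, crops included, and the job is handed in when it is done.

Besides the shell and the picture viewer there is one more tool, called after ">>>" as name([rows], argument=value, ...), one row to a line, values as JSON. move_arm: Moves the arm, as the interface text tells. Its arguments: {"type":"object","properties":{"series":{"type":"array","items":{"type":"object","properties":{"translation":{"type":"array","items":{"type":"number"}},"yaw":{"type":"number"},"fingers":{"type":"number"}}}},"force":{"type":"number"}},"required":["series"]}

```bash
mkdir -p pics
python3 - <<'E'
from rig import arm
import cv2,numpy as np
s=arm.sense();print(s['t'],s['tool_pos'],np.round(s['ee_rot'],3).tolist(),s['opening'])
for c in("top","side"):
    im=arm.snapshot(c);cv2.imwrite(f"pics/{c}0.png",im[:,:,::-1])
    m=arm.camera_model(c);print(c,m['eye'],np.round(m['rotation'],3).tolist(),m['fx'],m['dist_coeffs'])
    for n in["tile_blue","tile_brown","tile_green","tile_yellow","lid_blue","lid_brown","lid_green","lid_yellow","stamp_wood","stamp_clay"]:
        print(n,[(np.round(d['xyz'],4).tolist(),round(d['score'],2)) for d in arm.place_of(n,c)][:3])
print(arm.sense()['t'])
E
```

```text
0.0 [0.18688252 0.64797397 0.2243419 ] [[-0.0, -0.961, 0.277], [-0.002, 0.277, 0.961], [-1.0, -0.0, -0.002]] 0.0853414740406768
top [ 0.48591572 -0.01093644  0.96518048] [[0.015, 0.999, -0.045], [-1.0, 0.015, 0.012], [0.012, 0.045, 0.999]] 391.433731838827 [-0.02137103  0.          0.          0.          0.        ]
tile_blue [([0.4109, -0.2211, -0.0026], 0.61)]
tile_brown [([0.464, 0.0263, 0.0003], 0.51)]
tile_green [([0.4394, 0.2063, 0.0031], 0.74), ([0.4218, 0.3043, 0.0023], 0.62)]
tile_yellow [([0.4382, -0.101, -0.0], 0.53)]
lid_blue [([0.596, 0.1, 0.06], 0.88)]
lid_brown [([0.5825, 0.2686, 0.055], 0.65)]
lid_green []
lid_yellow [([0.4418, 0.205, -0.0003], 0.64), ([0.6081, -0.1451, 0.058], 0.6)]
stamp_wood [([0.5627, -0.0264, 0.003], 0.42)]
stamp_clay [([0.4214, 0.3038, 0.0021], 0.45)]
side [0.42180201 0.8101478  0.80442471] [[-0.99, 0.087, -0.112], [-0.142, -0.652, 0.745], [-0.008, 0.753, 0.658]] 485.80739517923575 [-0.14226991  0.          0.          0.          0.        ]
tile_blue [([0.4124, -0.2141, -0.0045], 0.67), ([0.4435, -0.0959, 0.0017], 0.51)]
tile_brown [([0.463, 0.0308, 0.0005], 0.85)]
tile_green [([0.4409, 0.2016, -0.001], 0.83), ([0.5657, -0.0237, -0.0035], 0.3)]
tile_yellow [([0.4459, -0.0992, 0.0019], 0.59), ([0.5879, 0.2719, 0.0559], 0.18)]
lid_blue [([0.5928, 0.0995, 0.0575], 0.6)]
lid_brown [([0.5871, 0.2686, 0.0589], 0.94)]
lid_green [([0.5324, -0.386, 0.0608], 0.56)]
lid_yellow [([0.6111, -0.1491, 0.052], 0.75)]
stamp_wood [([0.4148, 0.3062, 0.0012], 0.65), ([0.5649, -0.0249, 0.0018], 0.6)]
stamp_clay [([0.418, 0.304, 0.0002], 0.66), ([0.4127, -0.2155, -0.0003], 0.49)]
1.1
```

View pics/top0.png

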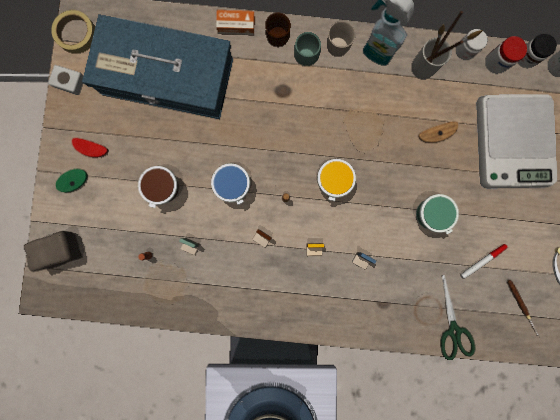

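View pics/side0.png

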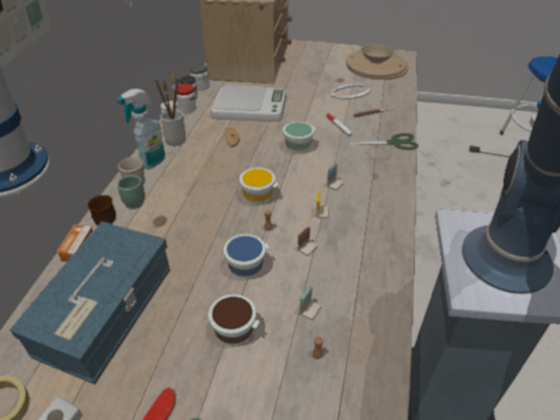

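The top view shows the tubs left to right: brown (157,186), blue (231,183), yellow (337,180), green (439,214). The tiles are green (190,245), brown (264,237), yellow (316,248) and blue (365,260). The stamps are at (146,256) and (286,197). The networks mostly agree with this. Next I fit tile yaw from masks in both views, and lid centres from the colour spots.

```bash
cat > h.py <<'E'
from rig import arm
import cv2,numpy as np
from scipy.optimize import minimize
H=dict(blue=.059,brown=.050,green=.056,yellow=.054)
def proj(c,P):
    m=arm.camera_model(c);q=(np.atleast_2d(P)-m['eye'])@np.array(m['rotation'])
    q=q*[1,-1,-1];K=np.array([[m['fx'],0,m['cx']],[0,m['fy'],m['cy']],[0,0,1.]])
    return cv2.projectPoints(q.reshape(-1,1,3),np.zeros(3),np.zeros(3),K,np.array(m['dist_coeffs']))[0].reshape(-1,2)
def box(x0,x1,y0,y1,z0,z1): return np.array([[x,y,z] for x in(x0,x1) for y in(y0,y1) for z in(z0,z1)])
def sil(c,p,col,z0,U=4):
    R=np.array([[np.cos(p[2]),-np.sin(p[2]),0],[np.sin(p[2]),np.cos(p[2]),0],[0,0,1]])
    im=np.zeros((420*U,560*U),np.uint8)
    for b in(box(-.015,.015,-.019,.019,0,.008),box(.007,.015,-.019,.019,0,H[col])):
        u=proj(c,b@R.T+[p[0],p[1],z0]);h=cv2.convexHull(((u+.5)*U*16).astype(np.int32))
        cv2.fillConvexPoly(im,h,255,shift=4)
    return cv2.resize(im,(560,420),interpolation=cv2.INTER_AREA)/255.
def fit(col,xy,masks,z0=0):
    def cost(p):
        e=0
        for c,m in masks.items():
            s=sil(c,p,col,z0);e+=1-np.minimum(s,m).sum()/np.maximum(s,m).sum()
        return e
    rs=[minimize(cost,[*xy,a],method='Nelder-Mead',options=dict(initial_simplex=[[xy[0],xy[1],a],[xy[0]+.006,xy[1],a],[xy[0],xy[1]+.006,a],[xy[0],xy[1],a+.25]],maxfev=90)) for a in(-.35,0.,.35)]
    r=min(rs,key=lambda r:r.fun);return r.x,r.fun/len(masks)
def mask(name,c,P):
    u=proj(c,P)[0];ds=[(np.linalg.norm(np.argwhere(d['mask'])[:,::-1].mean(0)-u),i,d) for i,d in enumerate(arm.masks_of(name,c)) if d['mask'].any()]
    ds=[d for d in ds if d[0]<14]
    return min(ds)[2]['mask'].astype(float) if ds else None
def lid(im,c,xy):
    u=proj(c,[*xy,.061])[0];t=np.linspace(0,6.28,40)
    z=np.zeros((420,560),np.uint8);cv2.fillConvexPoly(z,proj(c,np.c_[xy[0]+.05*np.cos(t),xy[1]+.05*np.sin(t),t*0+.061]).astype(np.int32),1)
    hsv=cv2.cvtColor(im,cv2.COLOR_RGB2HSV);g=((hsv[...,1]>75)&(z>0)).astype(np.uint8)
    n,L,S,C=cv2.connectedComponentsWithStats(g);i=1+S[1:,4].argmax()
    tgt=C[i];f=lambda p:np.sum((proj(c,np.c_[p[0]+.039*np.cos(t),p[1]+.039*np.sin(t),t*0+.061]).mean(0)-tgt)**2)
    return minimize(f,xy,method='Nelder-Mead',options=dict(xatol=1e-5)).x,S[i,2:].tolist()
def to(x,y,z,yaw):
    """shift (tool mm) and yaw (deg) so the grasp axis goes to x,y, TCP to z, jaws along +y rotated by yaw(rad)"""
    s=arm.sense();R=np.array(s['ee_rot']);d=R.T@(np.array([x,y,z])-s['tool_pos'])*1000
    zt=np.array([-np.sin(yaw),np.cos(yaw),0]);zt=R.T@zt
    a=np.degrees(np.arctan2(-zt[1],zt[2]));a=(a+90)%180-90
    print('shift',np.round(d,1),'yaw',round(a,1),'t',round(s['t'],2),'op',s['opening'],'pos',np.round(s['tool_pos'],4),'F',np.round(s['wrist_force'],1))
E
python3 - <<'E'
from h import *
T=dict(blue=(.411,-.218),brown=(.464,.028),green=(.44,.204),yellow=(.441,-.1))
L=dict(blue=(.594,.1),brown=(.585,.2686),green=(.532,-.386),yellow=(.609,-.147))
ims={c:arm.snapshot(c) for c in("top","side")}
for k,v in T.items():
    ms={c:mask("tile_"+k,c,[*v,.02]) for c in ims};ms={c:m for c,m in ms.items() if m is not None}
    for g in([ms]+[{c:ms[c]} for c in ms] if len(ms)>1 else [ms]):
        if g: p,e=fit(k,v,g);print(k,list(g),np.round(p,4),'deg',round(np.degrees(p[2]),1),round(e,2))
for k,v in L.items():
    for c in ims:
        p,s=lid(ims[c],c,v);print('lid',k,c,np.round(p,4),s)
to(.44,.204,.1,0)
E
```

```text
blue ['top', 'side'] [ 0.4128 -0.2164 -0.4876] deg -27.9 0.1
blue ['top'] [ 0.4124 -0.2158 -0.5231] deg -30.0 0.1
blue ['side'] [ 0.4132 -0.2156 -0.4695] deg -26.9 0.08
brown ['side'] [ 0.4646  0.0257 -0.454 ] deg -26.0 0.13
green ['top', 'side'] [ 0.4429  0.204  -0.4013] deg -23.0 0.12
green ['top'] [ 0.4419  0.205  -0.387 ] deg -22.2 0.11
green ['side'] [ 0.4437  0.2027 -0.434 ] deg -24.9 0.06
yellow ['top', 'side'] [ 0.4393 -0.0985  0.0267] deg 1.5 0.23
yellow ['top'] [ 0.4392 -0.0985  0.0185] deg 1.1 0.08
yellow ['side'] [ 0.4404 -0.0993  0.0367] deg 2.1 0.37
lid blue top [0.5921 0.1013] [33, 33, 851]
lid blue side [0.5937 0.1028] [35, 24, 639]
lid brown top [0.5833 0.2709] [33, 33, 850]
lid brown side [0.5853 0.2721] [39, 32, 928]
lid green top [ 0.5279 -0.3873] [32, 33, 812]Traceback (most recent call last):
  File "<stdin>", line 11, in <module>
  File "h.py", line 33, in lid
    n,L,S,C=cv2.connectedComponentsWithStats(g);i=1+S[1:,4].argmax()
                                                    ~~~~~~~~~~~~~~^^
ValueError: attempt to get argmax of an empty sequence
```

Run:
```python
from h import *
to(.4485,.2017,.12,np.radians(-23))
im=arm.snapshot("top");print('lidY',lid(im,"top",(.609,-.147)),'lidG',lid(im,"top",(.53,-.387)))
im=arm.snapshot("side");
ms={c:mask("tile_brown",c,[.4646,.0257,.02]) for c in("top","side")};ms={c:m for c,m in ms.items() if m is not None};print(list(ms),fit("brown",(.4646,.0257),ms))
```

```text
shift [ 105.4 -375.1 -356.9] yaw 6.9 t 1.6 op 0.08516085838075478 pos [0.187  0.6486 0.2254] F [ 0.1  0.9 -0. ]
lidY (array([ 0.60751332, -0.14527883]), [34, 34, 891]) lidG (array([ 0.52789496, -0.38736154]), [32, 33, 810])
['top', 'side'] (array([ 0.46411119,  0.02892036, -0.44865805]), np.float64(0.1550112930978691))
```

>>> move_arm([
  {"translation": [0, 46, -43], "yaw": 1, "fingers": -1},
  {"translation": [0, -46, -86], "yaw": 2, "fingers": -1},
  {"translation": [0, -92, -129], "yaw": 3, "fingers": -1},
  {"translation": [0, -138, -172], "yaw": 4, "fingers": -1},
])

```text
t: 2.3
tool_pos: [0.2521, 0.4758, 0.2256]
ee_rot: [[0.001, -0.939, 0.344], [0.001, 0.344, 0.939], [-1.0, -0.0, 0.001]]
wrist_force: [0.1, 0.1, 0.3]
opening: 0.0853
```

Run:
```python
from h import *
to(.4485,.2017,.12,np.radians(-23))
```

```text
shift [ 105.6 -278.6 -189.9] yaw 2.9 t 2.3 op 0.08533361652315982 pos [0.2521 0.4758 0.2256] F [0.1 0.1 0.3]
```

>>> move_arm([
  {"translation": [0, -46, -32], "yaw": 1, "fingers": -1},
  {"translation": [0, -93, -63], "yaw": 2, "fingers": -1},
  {"translation": [20, -140, -95], "yaw": 3, "fingers": -1},
  {"translation": [40, -186, -127], "yaw": 3, "fingers": -1},
  {"translation": [60, -232, -158], "yaw": 3, "fingers": -1},
  {"translation": [85, -279, -190], "yaw": 3, "fingers": -1},
  {"translation": [106, -279, -190], "yaw": 3, "fingers": -1},
  {"translation": [106, -279, -190], "yaw": 3, "fingers": -1},
])

```text
t: 3.3
tool_pos: [0.4468, 0.2021, 0.1183]
ee_rot: [[-0.003, -0.919, 0.393], [-0.002, 0.393, 0.919], [-1.0, 0.002, -0.002]]
wrist_force: [-0.1, 1.0, -0.6]
opening: 0.0855
```

Run:
```python
from h import *
to(.4485,.2017,.032,np.radians(-23))
```

```text
shift [86.3 -1.9  0.6] yaw -0.2 t 3.3 op 0.0854786034383503 pos [0.4468 0.2021 0.1183] F [-0.1  1.  -0.6]
```

>>> move_arm([
  {"translation": [30, -1, 0], "yaw": 0, "fingers": -1},
  {"translation": [60, -1, 0], "yaw": 0, "fingers": -1},
  {"translation": [80, -1, 0], "yaw": 0, "fingers": -1},
  {"translation": [86, -1, 0], "yaw": 0, "fingers": -1},
  {"translation": [86, -1, 0], "yaw": 0, "fingers": -0.2},
  {"translation": [86, -1, 0], "yaw": 0, "fingers": 0.3},
  {"translation": [86, -1, 0], "yaw": 0, "fingers": 0.6},
  {"translation": [86, -1, 0], "yaw": 0, "fingers": 1},
], force=35)

```text
t: 4.3
tool_pos: [0.4493, 0.2028, 0.0344]
ee_rot: [[0.002, -0.92, 0.392], [0.001, 0.392, 0.92], [-1.0, -0.001, 0.002]]
wrist_force: [-0.9, -0.5, 6.7]
opening: 0.0367
```

>>> move_arm([
  {"translation": [0, 0, 0], "yaw": 0, "fingers": 1},
  {"translation": [0, 0, 0], "yaw": 0, "fingers": 1},
  {"translation": [0, 0, 0], "yaw": 0, "fingers": 1},
])

```text
t: 4.68
tool_pos: [0.4493, 0.2028, 0.0344]
ee_rot: [[0.002, -0.92, 0.392], [0.001, 0.392, 0.92], [-1.0, -0.001, 0.002]]
wrist_force: [-1.3, -1.0, 7.4]
opening: 0.0366
```

Run:
```python
from h import *
to(.4485,.2017,.22,np.radians(-23))
```

```text
shift [-1.856e+02  1.000e-01 -1.000e+00] yaw -0.1 t 4.67 op 0.03659055449316549 pos [0.4493 0.2028 0.0344] F [-1.3 -1.   7.4]
```

>>> move_arm([
  {"translation": [-20, 0, 0], "yaw": 0, "fingers": 1},
  {"translation": [-60, 0, 0], "yaw": 0, "fingers": 1},
  {"translation": [-110, 0, 0], "yaw": 0, "fingers": 1},
  {"translation": [-150, 0, 0], "yaw": 0, "fingers": 1},
  {"translation": [-186, 0, 0], "yaw": 0, "fingers": 1},
  {"translation": [-186, 0, 0], "yaw": 0, "fingers": 1},
])

```text
t: 5.42
tool_pos: [0.45, 0.2034, 0.2223]
ee_rot: [[0.006, -0.92, 0.392], [0.004, 0.392, 0.92], [-1.0, -0.004, 0.006]]
wrist_force: [-0.5, -0.3, -0.9]
opening: 0.0368
```

Run:
```python
from h import *
im=arm.snapshot("side")
s=arm.sense();u=proj("side",s['tool_pos'])[0];print(u,s['opening'])
x,y=np.clip(u.astype(int),[110,90],[450,330])
cv2.imwrite("pics/g1.png",cv2.resize(im[y-90:y+90,x-110:x+110,::-1],None,fx=3,fy=3))
a=np.radians(-36);to(.529+.006*np.cos(a),-.387+.006*np.sin(a),.22,a)
```

```text
[311.55914034 232.87598997] 0.0367568599927834
shift [-5.000e-01 -3.109e+02 -5.124e+02] yaw 12.9 t 5.47 op 0.0367568599927834 pos [0.4488 0.2028 0.2203] F [-0.2 -0.4 -1.2]
```

View pics/g1.png

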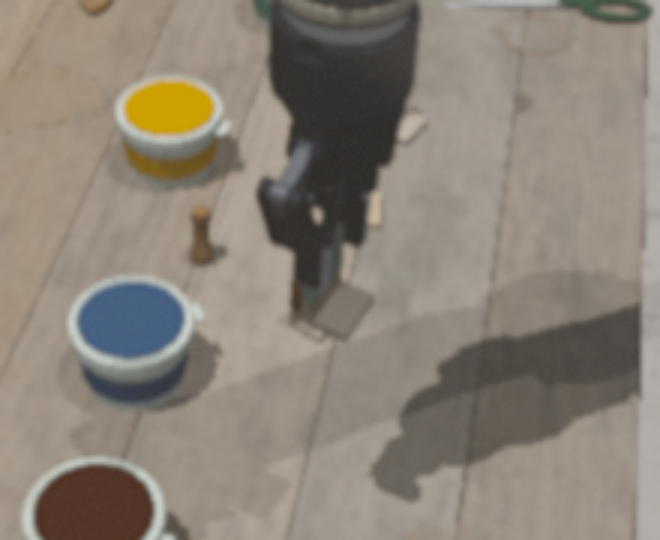

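The tile is held upright, with its foot level at the jaws (crop 340,310). Moving it to the green lid.

>>> move_arm([
  {"translation": [0, -26, -43], "yaw": 1, "fingers": 1},
  {"translation": [0, -52, -86], "yaw": 2, "fingers": 1},
  {"translation": [0, -78, -129], "yaw": 3, "fingers": 1},
  {"translation": [0, -104, -172], "yaw": 4, "fingers": 1},
  {"translation": [0, -130, -215], "yaw": 5, "fingers": 1},
  {"translation": [0, -156, -258], "yaw": 6, "fingers": 1},
  {"translation": [0, -182, -301], "yaw": 7, "fingers": 1},
  {"translation": [0, -208, -344], "yaw": 9, "fingers": 1},
])

```text
t: 6.48
tool_pos: [0.5039, -0.1965, 0.2176]
ee_rot: [[-0.003, -0.847, 0.532], [0.001, 0.532, 0.847], [-1.0, 0.003, -0.001]]
wrist_force: [0.5, 0.2, -0.4]
opening: 0.0363
```

Run:
```python
from h import *
a=np.radians(-36);to(.529+.006*np.cos(a),-.387+.006*np.sin(a),.22,a)
```

```text
shift [  -2.7 -128.6 -148.4] yaw 3.9 t 6.47 op 0.0363369968582937 pos [ 0.5039 -0.1965  0.2176] F [ 0.5  0.2 -0.4]
```

>>> move_arm([
  {"translation": [0, -32, -37], "yaw": 1, "fingers": 1},
  {"translation": [0, -64, -74], "yaw": 2, "fingers": 1},
  {"translation": [0, -96, -111], "yaw": 3, "fingers": 1},
  {"translation": [0, -129, -148], "yaw": 4, "fingers": 1},
  {"translation": [40, -129, -148], "yaw": 4, "fingers": 1},
  {"translation": [80, -129, -148], "yaw": 4, "fingers": 1},
  {"translation": [96, -129, -148], "yaw": 4, "fingers": 1},
  {"translation": [96, -129, -148], "yaw": 4, "fingers": 1},
])

```text
t: 7.48
tool_pos: [0.5348, -0.3887, 0.1217]
ee_rot: [[-0.003, -0.808, 0.589], [0.002, 0.589, 0.808], [-1.0, 0.003, -0.0]]
wrist_force: [0.3, -0.0, 0.1]
opening: 0.0364
```

Run:
```python
from h import *
a=np.radians(-36);to(.529+.006*np.cos(a),-.387+.006*np.sin(a),.096,a)
im=arm.snapshot("side");u=proj("side",[.529,-.387,.061])[0].astype(int);print(u)
cv2.imwrite("pics/g2.png",cv2.resize(im[u[1]-70:u[1]+60,u[0]-80:u[0]+80,::-1],None,fx=4,fy=4))
```

```text
shift [25.7 -0.4 -2. ] yaw -0.1 t 7.47 op 0.03643316290728346 pos [ 0.5348 -0.3887  0.1217] F [ 0.3 -0.   0.1]
[298 128]
```

View pics/g2.png

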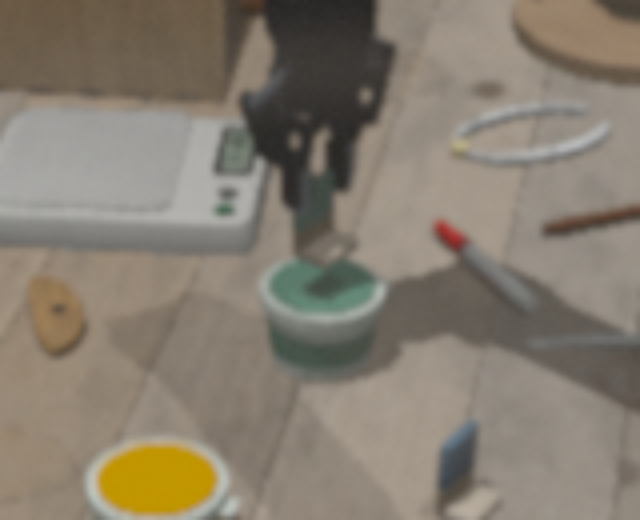

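The green tile hangs upright over the middle of the green lid (crop 322,285). Lowering.

>>> move_arm([
  {"translation": [12, 0, -1], "yaw": 0, "fingers": 1},
  {"translation": [20, 0, -2], "yaw": 0, "fingers": 1},
  {"translation": [24, 0, -2], "yaw": 0, "fingers": 1},
  {"translation": [25, 0, -2], "yaw": 0, "fingers": 1},
  {"translation": [25, 0, -2], "yaw": 0, "fingers": 1},
])

```text
t: 8.15
tool_pos: [0.5345, -0.3911, 0.0985]
ee_rot: [[0.0, -0.808, 0.589], [-0.0, 0.589, 0.808], [-1.0, -0.0, 0.0]]
wrist_force: [-0.8, 0.0, 0.8]
opening: 0.0368
```

>>> move_arm([
  {"translation": [1, 0, 0], "yaw": 0, "fingers": 1},
  {"translation": [2, 0, 0], "yaw": 0, "fingers": 1},
  {"translation": [2, 0, 0], "yaw": 0, "fingers": 1},
])

```text
t: 8.52
tool_pos: [0.5343, -0.3909, 0.0963]
ee_rot: [[-0.0, -0.808, 0.589], [0.0, 0.589, 0.808], [-1.0, 0.0, 0.0]]
wrist_force: [-0.4, -0.3, -0.5]
opening: 0.0368
```

>>> move_arm([
  {"translation": [1, 0, 0], "yaw": 0, "fingers": 1},
  {"translation": [2, 0, 0], "yaw": 0, "fingers": 1},
  {"translation": [2, 0, 0], "yaw": 0, "fingers": 1},
])

```text
t: 8.9
tool_pos: [0.5345, -0.3911, 0.0946]
ee_rot: [[0.0, -0.808, 0.589], [-0.0, 0.589, 0.808], [-1.0, -0.0, 0.0]]
wrist_force: [-0.1, 0.3, 1.8]
opening: 0.0368
```

Contact. Releasing and backing off upward.

>>> move_arm([
  {"translation": [0, 0, 0], "yaw": 0, "fingers": 0.2},
  {"translation": [0, 0, 0], "yaw": 0, "fingers": -0.2},
  {"translation": [0, 0, 0], "yaw": 0, "fingers": -0.6},
  {"translation": [0, 0, 0], "yaw": 0, "fingers": -1},
  {"translation": [-30, 0, 0], "yaw": 0, "fingers": -1},
  {"translation": [-80, 0, 0], "yaw": 0, "fingers": -1},
  {"translation": [-125, 0, 0], "yaw": 0, "fingers": -1},
  {"translation": [-125, 0, 0], "yaw": 0, "fingers": -1},
])

```text
t: 9.9
tool_pos: [0.5359, -0.3929, 0.2238]
ee_rot: [[0.007, -0.808, 0.589], [-0.004, 0.589, 0.808], [-1.0, -0.008, 0.001]]
wrist_force: [0.1, -0.7, -1.3]
opening: 0.0858
```

Run:
```python
from h import *
a=np.radians(-28);to(.4128+.006*np.cos(a),-.216+.006*np.sin(a),.12,a)
```

```text
shift [102.2 198.6  71.2] yaw -8.1 t 9.9 op 0.08579031987046928 pos [ 0.5359 -0.3929  0.2238] F [ 0.1 -0.7 -1.3]
```

>>> move_arm([
  {"translation": [0, 48, 18], "yaw": -2, "fingers": -1},
  {"translation": [0, 98, 36], "yaw": -4, "fingers": -1},
  {"translation": [20, 148, 54], "yaw": -6, "fingers": -1},
  {"translation": [50, 199, 71], "yaw": -8, "fingers": -1},
  {"translation": [90, 199, 71], "yaw": -8, "fingers": -1},
  {"translation": [100, 199, 71], "yaw": -8, "fingers": -1},
  {"translation": [100, 199, 71], "yaw": -8, "fingers": -1},
  {"translation": [100, 199, 71], "yaw": -8, "fingers": -1},
])

```text
t: 10.9
tool_pos: [0.4165, -0.2175, 0.1203]
ee_rot: [[0.002, -0.882, 0.472], [-0.001, 0.472, 0.882], [-1.0, -0.002, -0.0]]
wrist_force: [0.2, 1.0, -0.8]
opening: 0.0858
```

Run:
```python
from h import *
a=np.radians(-28);to(.4128+.006*np.cos(a),-.216+.006*np.sin(a),.036,a)
im=arm.snapshot("side");cv2.imwrite("pics/s2.png",im[50:350,150:450,::-1].repeat(2,0).repeat(2,1))
m=mask("tile_green","side",[.529,-.387,.09]);print(m is not None and fit("green",(.529,-.387),{"side":m},.061))
```

```text
shift [84.3 -1.9 -0.4] yaw -0.1 t 10.9 op 0.08582264153569097 pos [ 0.4165 -0.2175  0.1203] F [ 0.2  1.  -0.8]
(array([ 0.53019193, -0.38815248, -0.64918794]), np.float64(0.11747192691481545))
```

View pics/s2.png

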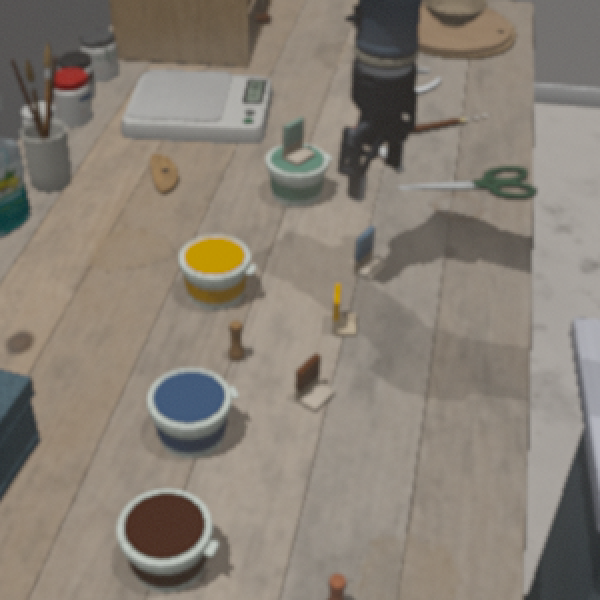

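The green tile stands upright in the middle of its lid (297,145; the fit gives .530,-.388). Next is the blue tile (365,250), which is undisturbed.

>>> move_arm([
  {"translation": [30, -2, 0], "yaw": 0, "fingers": -1},
  {"translation": [60, -2, 0], "yaw": 0, "fingers": -1},
  {"translation": [78, -2, 0], "yaw": 0, "fingers": -1},
  {"translation": [84, -2, 0], "yaw": 0, "fingers": -1},
  {"translation": [84, -2, 0], "yaw": 0, "fingers": -0.2},
  {"translation": [84, -2, 0], "yaw": 0, "fingers": 0.3},
  {"translation": [84, -2, 0], "yaw": 0, "fingers": 0.6},
  {"translation": [84, -2, 0], "yaw": 0, "fingers": 1},
], force=35)

```text
t: 12.0
tool_pos: [0.4179, -0.2177, 0.0362]
ee_rot: [[0.002, -0.882, 0.471], [-0.001, 0.471, 0.882], [-1.0, -0.002, 0.0]]
wrist_force: [-1.3, -1.4, 5.9]
opening: 0.0363
```

>>> move_arm([
  {"translation": [0, 0, 0], "yaw": 0, "fingers": 1},
  {"translation": [0, 0, 0], "yaw": 0, "fingers": 1},
  {"translation": [0, 0, 0], "yaw": 0, "fingers": 1},
])

```text
t: 12.38
tool_pos: [0.418, -0.2178, 0.0362]
ee_rot: [[0.002, -0.882, 0.471], [-0.001, 0.471, 0.882], [-1.0, -0.002, 0.0]]
wrist_force: [-0.5, 0.6, 6.3]
opening: 0.0369
```

>>> move_arm([
  {"translation": [-20, 0, 0], "yaw": 0, "fingers": 1},
  {"translation": [-60, 0, 0], "yaw": 0, "fingers": 1},
  {"translation": [-110, 0, 0], "yaw": 0, "fingers": 1},
  {"translation": [-150, 0, 0], "yaw": 0, "fingers": 1},
  {"translation": [-186, 0, 0], "yaw": 0, "fingers": 1},
  {"translation": [-186, 0, 0], "yaw": 0, "fingers": 1},
])

```text
t: 13.12
tool_pos: [0.4187, -0.2179, 0.2239]
ee_rot: [[0.006, -0.882, 0.471], [-0.001, 0.471, 0.882], [-1.0, -0.006, 0.002]]
wrist_force: [-0.8, 0.0, -1.7]
opening: 0.0368
```

Run:
```python
from h import *
a=np.radians(10);to(.593+.006*np.cos(a),.102+.006*np.sin(a),.22,a)
```

```text
shift [  4.7  -8.  368. ] yaw -38.1 t 13.12 op 0.036793892746916114 pos [ 0.4187 -0.2179  0.2239] F [-0.8  0.  -1.7]
```

>>> move_arm([
  {"translation": [0, -1, 46], "yaw": -5, "fingers": 1},
  {"translation": [0, -2, 92], "yaw": -10, "fingers": 1},
  {"translation": [0, -3, 138], "yaw": -15, "fingers": 1},
  {"translation": [0, -4, 184], "yaw": -20, "fingers": 1},
  {"translation": [0, -5, 230], "yaw": -25, "fingers": 1},
  {"translation": [0, -6, 276], "yaw": -30, "fingers": 1},
  {"translation": [0, -7, 322], "yaw": -35, "fingers": 1},
  {"translation": [0, -8, 368], "yaw": -38, "fingers": 1},
])

```text
t: 14.12
tool_pos: [0.5971, 0.1047, 0.2195]
ee_rot: [[-0.003, -0.985, -0.174], [-0.0, -0.174, 0.985], [-1.0, 0.003, 0.0]]
wrist_force: [0.9, -1.5, -0.5]
opening: 0.0368
```

>>> move_arm([
  {"translation": [30, 0, 0], "yaw": 0, "fingers": 1},
  {"translation": [70, 0, 0], "yaw": 0, "fingers": 1},
  {"translation": [100, 0, 0], "yaw": 0, "fingers": 1},
  {"translation": [100, 0, 0], "yaw": 0, "fingers": 1},
])

```text
t: 14.62
tool_pos: [0.5945, 0.1031, 0.1176]
ee_rot: [[-0.008, -0.985, -0.172], [-0.002, -0.172, 0.985], [-1.0, 0.008, -0.001]]
wrist_force: [0.5, 0.3, 1.1]
opening: 0.0369
```

Run:
```python
from h import *
a=np.radians(10);to(.593+.006*np.cos(a),.102+.006*np.sin(a),.097,a)
im=arm.snapshot("side");m=mask("lid_blue","side",[.593,.102,.03]);print(np.argwhere(m).mean(0) if m is not None else m)
cv2.imwrite("pics/b1.png",cv2.resize(im[150:350,180:400,::-1],None,fx=3,fy=3))
```

```text
shift [20.6 -4.5 -0.8] yaw -0.1 t 14.62 op 0.03694304475752127 pos [0.5945 0.1031 0.1176] F [0.5 0.3 1.1]
[257.20405101 244.65716429]
```

View pics/b1.png

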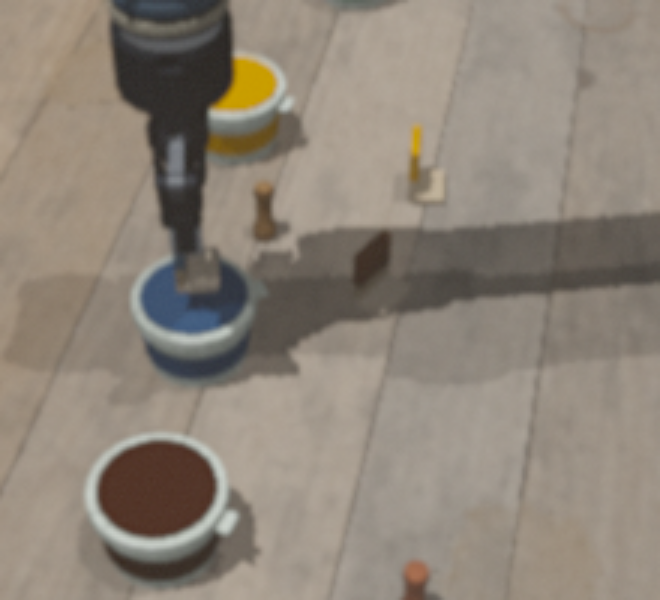

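The blue tile hangs upright over the blue lid (197,290). Lowering in steps until it touches.

>>> move_arm([
  {"translation": [10, -2, 0], "yaw": 0, "fingers": 1},
  {"translation": [17, -3, 0], "yaw": 0, "fingers": 1},
  {"translation": [18, -3, 0], "yaw": 0, "fingers": 1},
  {"translation": [18, -3, 0], "yaw": 0, "fingers": 1},
])

```text
t: 15.22
tool_pos: [0.6005, 0.1041, 0.1035]
ee_rot: [[0.0, -0.985, -0.172], [0.0, -0.172, 0.985], [-1.0, -0.0, 0.0]]
wrist_force: [0.5, -0.2, -1.2]
opening: 0.0367
```

>>> move_arm([
  {"translation": [1, 0, 0], "yaw": 0, "fingers": 1},
  {"translation": [2, 0, 0], "yaw": 0, "fingers": 1},
  {"translation": [2, 0, 0], "yaw": 0, "fingers": 1},
])

```text
t: 15.6
tool_pos: [0.6004, 0.1041, 0.1014]
ee_rot: [[-0.0, -0.985, -0.172], [0.0, -0.172, 0.985], [-1.0, 0.0, 0.0]]
wrist_force: [-0.4, -0.4, -0.7]
opening: 0.0368
```

Run:
```python
from h import *
a=np.radians(10);to(.593+.006*np.cos(a),.102+.006*np.sin(a),.097,a)
```

```text
shift [ 4.4  1.6 -0.8] yaw -0.1 t 15.6 op 0.03678998291840284 pos [0.6004 0.1041 0.1014] F [-0.4 -0.4 -0.7]
```

>>> move_arm([
  {"translation": [2, 1, -1], "yaw": 0, "fingers": 1},
  {"translation": [4, 1, -1], "yaw": 0, "fingers": 1},
  {"translation": [4, 1, -1], "yaw": 0, "fingers": 1},
])

```text
t: 15.98
tool_pos: [0.5994, 0.1029, 0.0971]
ee_rot: [[-0.0, -0.985, -0.172], [-0.0, -0.172, 0.985], [-1.0, 0.0, 0.0]]
wrist_force: [0.5, -0.5, -0.1]
opening: 0.0371
```

>>> move_arm([
  {"translation": [1, 0, 0], "yaw": 0, "fingers": 1},
  {"translation": [1, 0, 0], "yaw": 0, "fingers": 1},
])

```text
t: 16.23
tool_pos: [0.5997, 0.103, 0.0965]
ee_rot: [[0.0, -0.985, -0.172], [0.0, -0.172, 0.985], [-1.0, -0.0, 0.0]]
wrist_force: [-0.6, -0.1, 0.9]
opening: 0.0369
```

Contact is just starting (0.9 N, up from -0.5). Releasing.

>>> move_arm([
  {"translation": [1, 0, 0], "yaw": 0, "fingers": 1},
  {"translation": [1, 0, 0], "yaw": 0, "fingers": 0.2},
  {"translation": [1, 0, 0], "yaw": 0, "fingers": -0.4},
  {"translation": [1, 0, 0], "yaw": 0, "fingers": -1},
  {"translation": [1, 0, 0], "yaw": 0, "fingers": -1},
  {"translation": [-30, 0, 0], "yaw": 0, "fingers": -1},
  {"translation": [-80, 0, 0], "yaw": 0, "fingers": -1},
  {"translation": [-120, 0, 0], "yaw": 0, "fingers": -1},
])

```text
t: 17.23
tool_pos: [0.5998, 0.1029, 0.218]
ee_rot: [[0.001, -0.985, -0.172], [0.0, -0.172, 0.985], [-1.0, -0.001, 0.0]]
wrist_force: [0.9, 0.4, -0.2]
opening: 0.0853
```

Run:
```python
from h import *
a=np.radians(-26);to(.464+.006*np.cos(a),.028+.006*np.sin(a),.12,a)
```

```text
shift [ 97.9 141.9 -53.9] yaw 35.9 t 17.23 op 0.08534280337666462 pos [0.5998 0.1029 0.218 ] F [ 0.9  0.4 -0.2]
```

>>> move_arm([
  {"translation": [0, 36, -14], "yaw": 9, "fingers": -1},
  {"translation": [0, 72, -28], "yaw": 18, "fingers": -1},
  {"translation": [0, 108, -42], "yaw": 27, "fingers": -1},
  {"translation": [30, 142, -54], "yaw": 36, "fingers": -1},
  {"translation": [70, 142, -54], "yaw": 36, "fingers": -1},
  {"translation": [98, 142, -54], "yaw": 36, "fingers": -1},
  {"translation": [98, 142, -54], "yaw": 36, "fingers": -1},
  {"translation": [98, 142, -54], "yaw": 36, "fingers": -1},
])

```text
t: 18.23
tool_pos: [0.4699, 0.0253, 0.1192]
ee_rot: [[0.001, -0.898, 0.44], [0.0, 0.44, 0.898], [-1.0, -0.001, 0.001]]
wrist_force: [0.3, -0.2, 0.8]
opening: 0.0854
```

Run:
```python
from h import *
a=np.radians(-26);to(.464+.006*np.cos(a),.028+.006*np.sin(a),.036,a)
im=arm.snapshot("side");cv2.imwrite("pics/s3.png",cv2.resize(im[150:350,180:400,::-1],None,fx=3,fy=3))
m=mask("tile_blue","side",[.593,.102,.09]);print(m is not None and fit("blue",(.593,.102),{"side":m},.061))
```

```text
shift [83.2  0.6 -0.2] yaw -0.1 t 18.23 op 0.08543593338615718 pos [0.4699 0.0253 0.1192] F [ 0.3 -0.2  0.8]
False
```

View pics/s3.png

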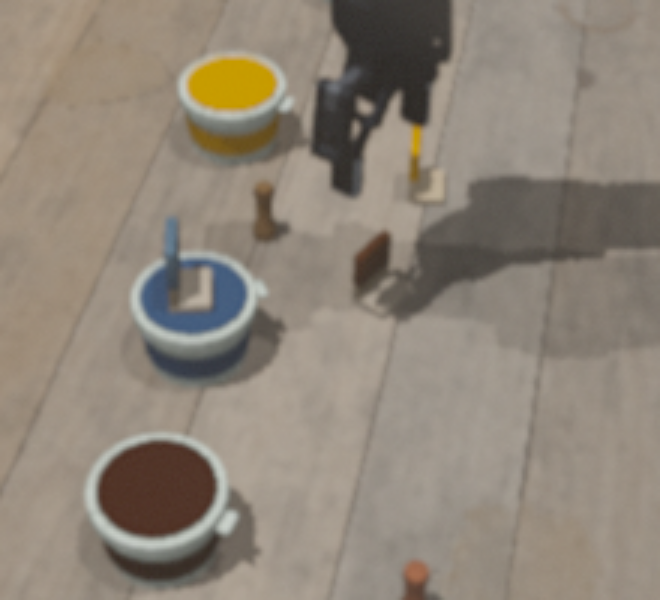

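The blue tile stands upright, centred on the blue lid (192,288). Brown is next, grasped a little lower because that tile is only 50 mm tall.

>>> move_arm([
  {"translation": [30, 0, 0], "yaw": 0, "fingers": -1},
  {"translation": [60, 0, 0], "yaw": 0, "fingers": -1},
  {"translation": [78, 0, 0], "yaw": 0, "fingers": -1},
  {"translation": [84, 0, 0], "yaw": 0, "fingers": -1},
  {"translation": [84, 0, 0], "yaw": 0, "fingers": -0.2},
  {"translation": [84, 0, 0], "yaw": 0, "fingers": 0.3},
  {"translation": [84, 0, 0], "yaw": 0, "fingers": 0.6},
  {"translation": [84, 0, 0], "yaw": 0, "fingers": 1},
], force=35)

```text
t: 19.32
tool_pos: [0.47, 0.0252, 0.0354]
ee_rot: [[0.002, -0.898, 0.44], [0.0, 0.44, 0.898], [-1.0, -0.002, 0.001]]
wrist_force: [-0.9, -0.6, 5.5]
opening: 0.0361
```

>>> move_arm([
  {"translation": [0, 0, 0], "yaw": 0, "fingers": 1},
  {"translation": [0, 0, 0], "yaw": 0, "fingers": 1},
  {"translation": [0, 0, 0], "yaw": 0, "fingers": 1},
])

```text
t: 19.7
tool_pos: [0.47, 0.0252, 0.0354]
ee_rot: [[0.002, -0.898, 0.44], [0.0, 0.44, 0.898], [-1.0, -0.002, 0.001]]
wrist_force: [-1.2, -0.5, 6.1]
opening: 0.0361
```

>>> move_arm([
  {"translation": [-20, 0, 0], "yaw": 0, "fingers": 1},
  {"translation": [-60, 0, 0], "yaw": 0, "fingers": 1},
  {"translation": [-110, 0, 0], "yaw": 0, "fingers": 1},
  {"translation": [-150, 0, 0], "yaw": 0, "fingers": 1},
  {"translation": [-186, 0, 0], "yaw": 0, "fingers": 1},
  {"translation": [-186, 0, 0], "yaw": 0, "fingers": 1},
  {"translation": [-186, 0, 0], "yaw": 0, "fingers": 1},
])

```text
t: 20.58
tool_pos: [0.4683, 0.0253, 0.2198]
ee_rot: [[-0.001, -0.898, 0.44], [0.0, 0.44, 0.898], [-1.0, 0.001, -0.0]]
wrist_force: [0.4, 0.2, -0.9]
opening: 0.036
```

Run:
```python
from h import *
a=np.radians(25);to(.584+.006*np.cos(a),.271+.006*np.sin(a),.22,a)
```

```text
shift [ -0.3   0.3 276.2] yaw -51.1 t 20.57 op 0.036028379182102166 pos [0.4683 0.0253 0.2198] F [ 0.4  0.2 -0.9]
```

>>> move_arm([
  {"translation": [0, 0, 35], "yaw": -7, "fingers": 1},
  {"translation": [0, 0, 70], "yaw": -14, "fingers": 1},
  {"translation": [0, 0, 105], "yaw": -21, "fingers": 1},
  {"translation": [0, 0, 140], "yaw": -28, "fingers": 1},
  {"translation": [0, 0, 175], "yaw": -35, "fingers": 1},
  {"translation": [0, 0, 210], "yaw": -42, "fingers": 1},
  {"translation": [0, 0, 245], "yaw": -47, "fingers": 1},
  {"translation": [0, 0, 276], "yaw": -51, "fingers": 1},
])

```text
t: 21.58
tool_pos: [0.5899, 0.274, 0.2178]
ee_rot: [[-0.004, -0.906, -0.424], [-0.002, -0.424, 0.906], [-1.0, 0.004, 0.0]]
wrist_force: [-0.1, -0.8, -0.5]
opening: 0.0358
```

>>> move_arm([
  {"translation": [40, 0, 0], "yaw": 0, "fingers": 1},
  {"translation": [80, 0, 0], "yaw": 0, "fingers": 1},
  {"translation": [110, 0, 0], "yaw": 0, "fingers": 1},
  {"translation": [110, 0, 0], "yaw": 0, "fingers": 1},
  {"translation": [110, 0, 0], "yaw": 0, "fingers": 1},
  {"translation": [110, 0, 0], "yaw": 0, "fingers": 1},
])

```text
t: 22.32
tool_pos: [0.5913, 0.2735, 0.1119]
ee_rot: [[0.002, -0.907, -0.421], [0.001, -0.421, 0.907], [-1.0, -0.003, 0.0]]
wrist_force: [0.1, -0.5, -0.4]
opening: 0.036
```

Run:
```python
from h import *
a=np.radians(25);to(.584+.006*np.cos(a),.271+.006*np.sin(a),.096,a)
im=arm.snapshot("side");cv2.imwrite("pics/br1.png",cv2.resize(im[190:370,150:350,::-1],None,fx=3,fy=3))
```

```text
shift [15.9  1.8  0.8] yaw -0.1 t 22.32 op 0.03602544919947642 pos [0.5913 0.2735 0.1119] F [ 0.1 -0.5 -0.4]
```

View pics/br1.png

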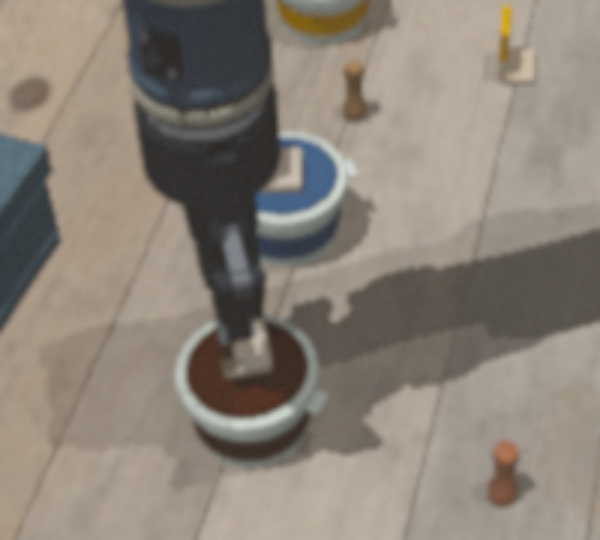

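The brown tile is over the brown lid (248,355), and the clay stamp is untouched. Lowering.

>>> move_arm([
  {"translation": [8, 1, 1], "yaw": 0, "fingers": 1},
  {"translation": [14, 1, 1], "yaw": 0, "fingers": 1},
  {"translation": [15, 1, 1], "yaw": 0, "fingers": 1},
  {"translation": [15, 1, 1], "yaw": 0, "fingers": 1},
])

```text
t: 22.88
tool_pos: [0.5892, 0.2739, 0.0956]
ee_rot: [[0.0, -0.907, -0.421], [0.0, -0.421, 0.907], [-1.0, -0.0, 0.0]]
wrist_force: [-0.9, -0.7, 2.1]
opening: 0.0361
```

>>> move_arm([
  {"translation": [1, 0, 0], "yaw": 0, "fingers": 1},
  {"translation": [1, 0, 0], "yaw": 0, "fingers": 1},
])

```text
t: 23.12
tool_pos: [0.5898, 0.274, 0.0955]
ee_rot: [[0.001, -0.907, -0.421], [0.001, -0.421, 0.907], [-1.0, -0.002, 0.0]]
wrist_force: [0.3, -0.5, 5.3]
opening: 0.0361
```

>>> move_arm([
  {"translation": [-1, 0, 0], "yaw": 0, "fingers": 1},
  {"translation": [-1, 0, 0], "yaw": 0, "fingers": 0.2},
  {"translation": [-1, 0, 0], "yaw": 0, "fingers": -0.4},
  {"translation": [-1, 0, 0], "yaw": 0, "fingers": -1},
  {"translation": [-1, 0, 0], "yaw": 0, "fingers": -1},
  {"translation": [-30, 0, 0], "yaw": 0, "fingers": -1},
  {"translation": [-80, 0, 0], "yaw": 0, "fingers": -1},
  {"translation": [-125, 0, 0], "yaw": 0, "fingers": -1},
])

```text
t: 24.12
tool_pos: [0.5891, 0.2735, 0.2207]
ee_rot: [[0.0, -0.907, -0.421], [-0.0, -0.421, 0.907], [-1.0, 0.0, -0.0]]
wrist_force: [0.4, -0.9, -0.1]
opening: 0.0855
```

Run:
```python
from h import *
a=np.radians(1.5);to(.4393+.006*np.cos(a),-.0985+.006*np.sin(a),.12,a)
```

```text
shift [ 100.8  287.  -276.7] yaw 23.4 t 24.12 op 0.08545250248425931 pos [0.5891 0.2735 0.2207] F [ 0.4 -0.9 -0.1]
```

>>> move_arm([
  {"translation": [0, 36, -35], "yaw": 3, "fingers": -1},
  {"translation": [0, 72, -70], "yaw": 6, "fingers": -1},
  {"translation": [0, 108, -105], "yaw": 9, "fingers": -1},
  {"translation": [0, 144, -140], "yaw": 12, "fingers": -1},
  {"translation": [0, 180, -175], "yaw": 15, "fingers": -1},
  {"translation": [0, 216, -210], "yaw": 18, "fingers": -1},
  {"translation": [0, 252, -245], "yaw": 21, "fingers": -1},
  {"translation": [0, 287, -277], "yaw": 23, "fingers": -1},
])

```text
t: 25.12
tool_pos: [0.4446, -0.1001, 0.2195]
ee_rot: [[0.001, -0.999, -0.032], [0.0, -0.032, 0.999], [-1.0, -0.001, 0.0]]
wrist_force: [-0.0, -0.4, -0.1]
opening: 0.0854
```

>>> move_arm([
  {"translation": [40, 0, 0], "yaw": 0, "fingers": -1},
  {"translation": [80, 0, 0], "yaw": 0, "fingers": -1},
  {"translation": [100, 0, 0], "yaw": 0, "fingers": -1},
  {"translation": [100, 0, 0], "yaw": 0, "fingers": -1},
  {"translation": [100, 0, 0], "yaw": 0, "fingers": -1},
])

```text
t: 25.75
tool_pos: [0.4462, -0.0986, 0.1202]
ee_rot: [[0.002, -0.999, -0.033], [-0.0, -0.033, 0.999], [-1.0, -0.002, -0.0]]
wrist_force: [0.2, -0.2, 0.3]
opening: 0.0856
```

Run:
```python
from h import *
a=np.radians(1.5);to(.4393+.006*np.cos(a),-.0985+.006*np.sin(a),.036,a)
im=arm.snapshot("side");cv2.imwrite("pics/s4.png",cv2.resize(im[130:350,170:400,::-1],None,fx=2.7,fy=2.7))
m=mask("tile_brown","side",[.584,.271,.09]);print(m is not None and fit("brown",(.584,.271),{"side":m},.061))
```

```text
shift [84.2  1.   0.3] yaw 0.4 t 25.75 op 0.08561620807880493 pos [ 0.4462 -0.0986  0.1202] F [ 0.2 -0.2  0.3]
(array([0.58559537, 0.27278087, 0.40440076]), np.float64(0.09311548223350252))
```

View pics/s4.png

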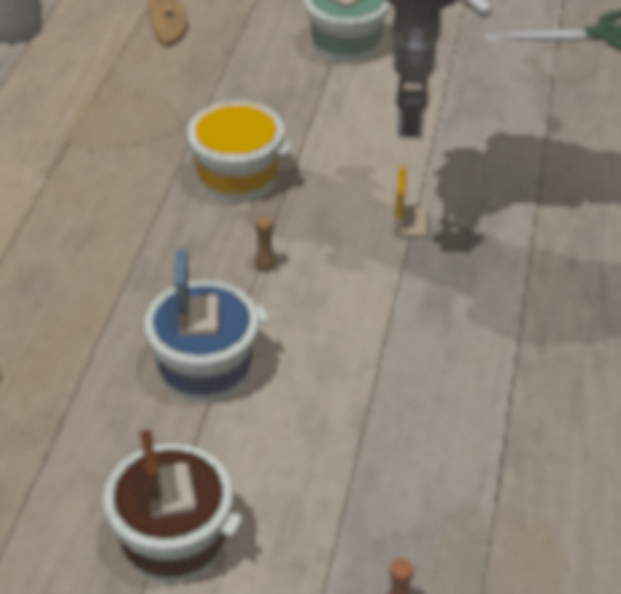

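The brown tile is upright in the middle of its lid (172,488; the fit gives .586,.273). Now the yellow tile (405,210).

>>> move_arm([
  {"translation": [30, 0, 0], "yaw": 0, "fingers": -1},
  {"translation": [60, 0, 0], "yaw": 0, "fingers": -1},
  {"translation": [78, 0, 0], "yaw": 0, "fingers": -1},
  {"translation": [84, 0, 0], "yaw": 0, "fingers": -1},
  {"translation": [84, 0, 0], "yaw": 0, "fingers": -0.2},
  {"translation": [84, 0, 0], "yaw": 0, "fingers": 0.3},
  {"translation": [84, 0, 0], "yaw": 0, "fingers": 0.6},
  {"translation": [84, 0, 0], "yaw": 0, "fingers": 1},
], force=35)

```text
t: 26.85
tool_pos: [0.4464, -0.0986, 0.0362]
ee_rot: [[0.002, -0.999, -0.033], [0.0, -0.033, 0.999], [-1.0, -0.002, -0.0]]
wrist_force: [-0.5, -0.7, 6.1]
opening: 0.0369
```

>>> move_arm([
  {"translation": [0, 0, 0], "yaw": 0, "fingers": 1},
  {"translation": [0, 0, 0], "yaw": 0, "fingers": 1},
  {"translation": [0, 0, 0], "yaw": 0, "fingers": 1},
])

```text
t: 27.22
tool_pos: [0.4465, -0.0986, 0.0362]
ee_rot: [[0.002, -0.999, -0.033], [0.0, -0.033, 0.999], [-1.0, -0.002, -0.0]]
wrist_force: [-0.5, 0.6, 6.3]
opening: 0.0365
```

>>> move_arm([
  {"translation": [-20, 0, 0], "yaw": 0, "fingers": 1},
  {"translation": [-60, 0, 0], "yaw": 0, "fingers": 1},
  {"translation": [-110, 0, 0], "yaw": 0, "fingers": 1},
  {"translation": [-150, 0, 0], "yaw": 0, "fingers": 1},
  {"translation": [-186, 0, 0], "yaw": 0, "fingers": 1},
  {"translation": [-186, 0, 0], "yaw": 0, "fingers": 1},
  {"translation": [-186, 0, 0], "yaw": 0, "fingers": 1},
])

```text
t: 28.1
tool_pos: [0.4446, -0.0982, 0.2206]
ee_rot: [[-0.001, -0.999, -0.034], [0.0, -0.034, 0.999], [-1.0, 0.001, 0.0]]
wrist_force: [0.0, -1.3, -0.7]
opening: 0.0363
```

Run:
```python
from h import *
a=np.radians(-13);to(.6085+.006*np.cos(a),-.1455+.006*np.sin(a),.22,a)
```

```text
shift [   0.3 -168.   -54.3] yaw 14.9 t 28.1 op 0.03629794110975883 pos [ 0.4446 -0.0982  0.2206] F [ 0.  -1.3 -0.7]
```

>>> move_arm([
  {"translation": [0, -42, -14], "yaw": 4, "fingers": 1},
  {"translation": [0, -84, -27], "yaw": 8, "fingers": 1},
  {"translation": [0, -126, -41], "yaw": 12, "fingers": 1},
  {"translation": [0, -168, -54], "yaw": 15, "fingers": 1},
  {"translation": [40, -168, -54], "yaw": 15, "fingers": 1},
  {"translation": [80, -168, -54], "yaw": 15, "fingers": 1},
  {"translation": [108, -168, -54], "yaw": 15, "fingers": 1},
  {"translation": [108, -168, -54], "yaw": 15, "fingers": 1},
])

```text
t: 29.1
tool_pos: [0.6122, -0.1462, 0.1092]
ee_rot: [[-0.009, -0.974, 0.227], [0.001, 0.227, 0.974], [-1.0, 0.009, -0.001]]
wrist_force: [0.1, -0.3, 0.2]
opening: 0.0366
```

>>> move_arm([
  {"translation": [0, 0, 0], "yaw": 0, "fingers": 1},
  {"translation": [0, 0, 0], "yaw": 0, "fingers": 1},
  {"translation": [0, 0, 0], "yaw": 0, "fingers": 1},
])

```text
t: 29.48
tool_pos: [0.6158, -0.1469, 0.1145]
ee_rot: [[0.002, -0.974, 0.226], [-0.0, 0.226, 0.974], [-1.0, -0.002, 0.0]]
wrist_force: [-1.0, 0.1, -0.3]
opening: 0.0366
```

Run:
```python
from h import *
a=np.radians(-13);to(.6085+.006*np.cos(a),-.1455+.006*np.sin(a),.097,a)
im=arm.snapshot("side");cv2.imwrite("pics/y1.png",cv2.resize(im[90:270,160:380,::-1],None,fx=3,fy=3))
```

```text
shift [17.5  1.4 -0.2] yaw -0.1 t 29.48 op 0.036617894729904475 pos [ 0.6158 -0.1469  0.1145] F [-1.   0.1 -0.3]
```

View pics/y1.png

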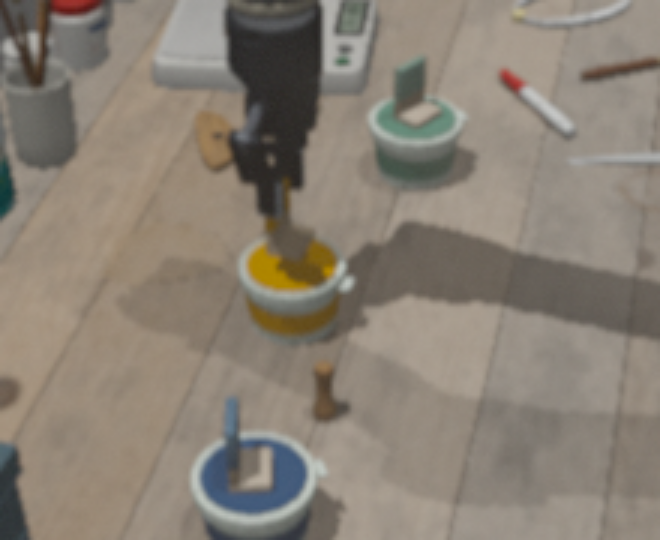

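The yellow tile is over the yellow lid (293,250). Lowering.

>>> move_arm([
  {"translation": [8, 1, 0], "yaw": 0, "fingers": 1},
  {"translation": [15, 1, 0], "yaw": 0, "fingers": 1},
  {"translation": [16, 1, 0], "yaw": 0, "fingers": 1},
  {"translation": [16, 1, 0], "yaw": 0, "fingers": 1},
])

```text
t: 30.02
tool_pos: [0.6141, -0.1466, 0.0971]
ee_rot: [[-0.0, -0.974, 0.226], [0.0, 0.226, 0.974], [-1.0, 0.0, -0.0]]
wrist_force: [0.3, 0.3, -1.1]
opening: 0.0364
```

>>> move_arm([
  {"translation": [1, 0, 0], "yaw": 0, "fingers": 1},
  {"translation": [1, 0, 0], "yaw": 0, "fingers": 1},
])

```text
t: 30.28
tool_pos: [0.6143, -0.1467, 0.0966]
ee_rot: [[0.0, -0.974, 0.226], [-0.0, 0.226, 0.974], [-1.0, -0.0, 0.0]]
wrist_force: [-0.6, -0.9, 1.0]
opening: 0.0368
```

>>> move_arm([
  {"translation": [1, 0, 0], "yaw": 0, "fingers": 1},
  {"translation": [1, 0, 0], "yaw": 0, "fingers": 0.2},
  {"translation": [1, 0, 0], "yaw": 0, "fingers": -0.4},
  {"translation": [1, 0, 0], "yaw": 0, "fingers": -1},
  {"translation": [1, 0, 0], "yaw": 0, "fingers": -1},
  {"translation": [-30, 0, 0], "yaw": 0, "fingers": -1},
  {"translation": [-80, 0, 0], "yaw": 0, "fingers": -1},
  {"translation": [-130, 0, 0], "yaw": 0, "fingers": -1},
])

```text
t: 31.28
tool_pos: [0.6138, -0.1465, 0.2273]
ee_rot: [[-0.001, -0.974, 0.227], [0.0, 0.227, 0.974], [-1.0, 0.001, -0.0]]
wrist_force: [0.6, 0.0, 0.6]
opening: 0.0853
```

>>> move_arm([
  {"translation": [0, 40, 0], "yaw": 0, "fingers": -1},
  {"translation": [0, 80, 0], "yaw": 0, "fingers": -1},
  {"translation": [0, 120, 0], "yaw": 0, "fingers": -1},
  {"translation": [0, 150, 0], "yaw": 0, "fingers": -1},
  {"translation": [0, 150, 0], "yaw": 0, "fingers": -1},
  {"translation": [0, 150, 0], "yaw": 0, "fingers": -1},
  {"translation": [0, 150, 0], "yaw": 0, "fingers": -1},
  {"translation": [0, 150, 0], "yaw": 0, "fingers": -1},
])

```text
t: 32.28
tool_pos: [0.4686, -0.1129, 0.2262]
ee_rot: [[-0.0, -0.974, 0.227], [-0.001, 0.227, 0.974], [-1.0, 0.0, -0.001]]
wrist_force: [0.5, -1.0, 0.1]
opening: 0.085
```

Run:
```python
from h import *
L=dict(blue=(.593,.102),brown=(.584,.271),green=(.529,-.387),yellow=(.6085,-.1455))
for c in("side","top"):
    im=arm.snapshot(c);cv2.imwrite(f"pics/end_{c}.png",im[:,:,::-1])
    for k,v in L.items():
        m=mask("tile_"+k,c,[*v,.085])
        print(c,k,'fit' if m is not None else None, m is not None and [np.round(q,3) for q in fit(k,v,{c:m},.061)],'net',[(np.round(d['xyz'],3).tolist(),round(d['score'],2)) for d in arm.place_of("tile_"+k,c)][:1])
    for n in("stamp_wood","stamp_clay"): print(c,n,[np.round(d['xyz'],3).tolist() for d in arm.place_of(n,c)][:2])
to(.6,0,.2,0)
```

```text
side blue fit [array([0.598, 0.1  , 0.134]), np.float64(0.139)] net [([0.596, 0.101, 0.059], 0.69)]
side brown fit [array([0.586, 0.272, 0.322]), np.float64(0.188)] net []
side green fit [array([ 0.531, -0.391, -0.382]), np.float64(0.121)] net [([0.523, -0.387, 0.06], 0.76)]
side yellow fit [array([ 0.609, -0.148, -0.092]), np.float64(0.197)] net [([0.614, -0.144, 0.066], 0.75)]
side stamp_wood [[0.564, -0.026, -0.001]]
side stamp_clay [[0.417, 0.31, -0.002]]
top blue fit [array([0.596, 0.102, 0.175]), np.float64(0.058)] net [([0.594, 0.1, 0.06], 0.76)]
top brown fit [array([0.583, 0.272, 0.268]), np.float64(0.136)] net [([0.581, 0.27, 0.059], 0.7)]
top green fit [array([ 0.528, -0.389, -0.572]), np.float64(0.103)] net [([0.526, -0.389, 0.063], 0.57)]
top yellow fit [array([ 0.608, -0.146, -0.203]), np.float64(0.098)] net [([0.607, -0.145, 0.058], 0.57)]
top stamp_wood [[0.562, -0.03, 0.003]]
top stamp_clay [[0.418, 0.3, -0.0]]
shift [  26.4 -103.   139.6] yaw -13.1 t 33.38 op 0.08553209835034904 pos [ 0.4681 -0.1127  0.2264] F [-0.   0.8  0.2]
```

View pics/end_side.png

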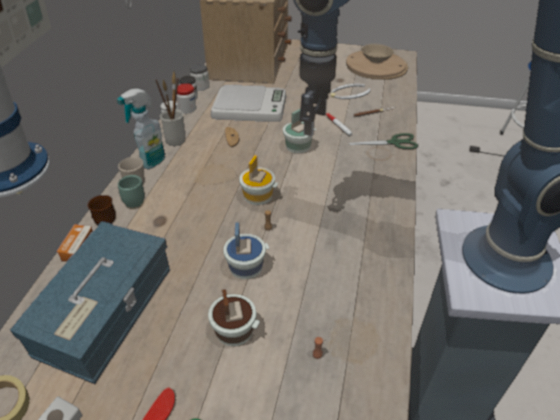

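View pics/end_top.png

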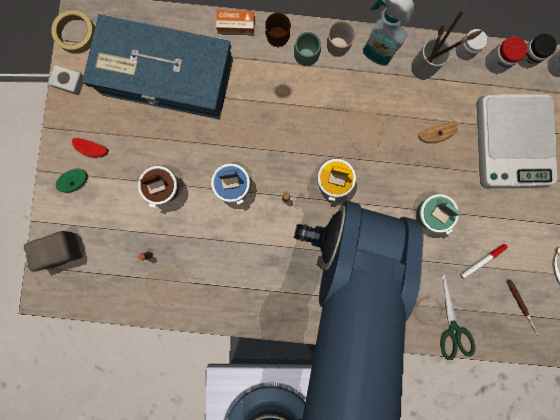

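All four tiles stand upright in the middle of the matching lids: top view brown (157,186), blue (231,183), yellow (337,178), green (440,214). The stamps haven't moved (286,197 and 146,256), and the arm is clear of everything. Handing in.

```bash
python3 -c "
from rig import arm
print(arm.hand_in(), arm.sense()['t'])"
```

```text
the job is handed in; nothing more can be done
the job is handed in; nothing more can be done
```

All four tiles (green, blue, brown, yellow) now stand upright on the lids of their matching tubs, fronts roughly toward the robot. I handed the job in at about 33 s, with the arm well clear of everything.

- **Centring:** in the last check, the top-view fits put every foot within about 3 mm of its lid centre. The side-view fits were within about 5 mm; the largest gaps were 5 mm for blue and 4 mm for green, which was partly hidden by the arm.
- **Stamps:** both stand where they started, within the networks' few-mm scatter, and the pictures show nothing knocked over.
- **Forces:** the highest wrist force I read was about 7.5 N, while closing on the green tile. I only saw the readings at the end of each move.
- **Disagreements:** two detections failed and the pictures settled both. The side-view mask of the placed blue tile failed once, and in the final side view the network's position lookup missed the brown tile. Both tiles fitted well in the final top view.
- **Early slip:** the first row of the very first move had a wrong sign. It shifted the arm sideways in free air and touched nothing.

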